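Change the wire spool on a jeweller's spindle

TASK

The wire spool on the upright spindle is used up: lift the empty spool off and stand it upright in the shallow wooden tray, then take the tall full spool of wire from the slanted rack and mount it on the spindle, fully down on the foot. Leave the two low spools on their rack pegs and do not push or knock over the ring mandrel, the jar or the hammer.

Things in the scene. Friction and masses are not known exactly. Their poses are not given: they have to be found in the camera images.
- full_spool: Full wire spool, loose, on any one of the rack's three slanted pegs: black plastic flanges 56 mm across and 7 mm thick at each end, 44 mm high over all, wound with bare silver wire to 51 mm across, 15.6 mm bore right through; 0.18 to 0.36 kg. Taller and wider than its two neighbours. Origin: centre of its underside; z along the bore, out of the board, at the start 35 degrees from vertical.
- full_spool_mid (a point): Centre of the full spool, on the bore's axis, 22 mm above its underside.
- empty_spool: Empty wire spool, loose, upright on the spindle at the start: black plastic flanges 56 mm across and 7 mm thick at each end, 44 mm high over all, bare black core 26 mm across, 15.6 mm bore right through; about 0.06 kg. Origin at the centre of its underside, z up along the bore.
- empty_spool_mid (a point): Centre of the empty spool, on the bore's axis, 22 mm above its underside.
- stand: Upright spindle, fixed: round dark steel foot 92 mm across and 14 mm high with a flat top 60 mm across; in its middle a bright steel pin 12 mm thick rises 59 mm above the foot's top (73 mm above the bench), its last 7 mm tapered to 5 mm. Origin on the bench under the pin, z up.
- seat (a point): Centre of the foot's flat top at the root of the spindle pin, 14 mm above the bench: the underside of a mounted spool rests here.
- rack: Fixed wooden spool rack, 280 mm wide (y), 100 deep (x), 85 high; its board slopes 35 degrees and faces up and to the rack's -x. Three steel pegs, 10 mm thick and 20 long, stand square on the board: feet at x = 0, y = -87, 0, +87, z = 62 mm in the rack's frame, pointing along (-0.574, 0, 0.819). Each carries one spool, resting on the board. Origin on the bench under its middle.
- low_spool_a: Low wire spool, loose, on a rack peg: black plastic flanges 48 mm across and 5 mm thick at each end, 26 mm high over all, wound with silver wire. Stays where it is. Origin at the centre of its underside, z along its bore.
- low_spool_b: Second low wire spool, the same as the first, on another rack peg. Stays where it is.
- tray: Shallow square wooden tray, fixed, open above: 132 by 132 mm outside, 22 mm high, walls and floor 6 mm thick (inside 120 by 120 mm). Origin at the centre of its underside, x and y along its sides.
- mandrel: Bystander: upright tapered steel ring mandrel (25 mm thick at the foot, 8 mm at the tip) on a wooden block 80 by 80 by 30 mm; 254 mm high over all. Loose. Origin at the centre of its underside.
- jar: Bystander: small closed jar, 48 mm across and 70 mm high, loose. Origin at the centre of its underside.
- hammer: Bystander: bench hammer 200 mm long lying on the bench along its own x axis, loose.
There are look-alikes about, which are no part of the job. What is shaped like the empty_spool but blue or pink is not meant.

How it is judged:
By the outcome, as a careful person would: the job done as asked, in the order asked, and still so for the second after the job is handed in, with the robot touching nothing.
It also fails if it takes over 69 s, if anything falls off the work surface, if the arm or the gripper's body presses on something with over 40 N, if the wrist force passes 120 N, or if a joint passes its speed limit or range.

ROBOT

A 6-joint arm with a two-finger parallel gripper is mounted at the origin on the work surface. World frame = base frame: x ahead of the robot, y to its left, z up, the work surface at z = 0. Lengths are in m, angles in rad, forces in N, time in s.
With the tool pointing down it reaches from about 0.375 to 0.9 m from the base axis. Payload 3.1 kg.
Tool frame: the origin (TCP) lies midway between the tips of the shut fingers; the grasp point (between the pads) lies 19 mm behind it; z points along the fingers, y is the line along which they close (so a half turn about z gives the same grasp; the last joint's range is limited). The gripper opens to 87 mm and grips with 3 to 60 N. Pads are 19 mm wide; open, the fingers measure 117 mm over their backs; the gripper's body (75 mm by 190 mm) begins 51 mm behind the grasp point.
Start: joints at [-1.397, 0.527, 1.433, -0, 1.181, -0.178], TCP at [0.216, -0.586, 0.223] pointing down, gripper open.
Joint ranges: [-3.08, 3.08], [-0.75, 2.2], [0.22, 2.44], [-1.43, 4.57], [0, 2.65], [-2.85, 2.85]. Speed limits (rad/s): [2.79, 2.79, 3.14, 3.14, 3.14, 3.14].

INTERFACE

Orientations are given as a unit quaternion [x, y, z, w].
In Python, from rig import robot gives the robot as it stands.
- The arm moves only by the shell command python3 -m jog 'ROWS' [FORCE]. ROWS is a JSON object of lists of equal length, an entry for each row: "dp": the shift along the tool's x, y, z in mm, a list of three; "delta_rot": the turn, a rotation vector about the tool's x, y, z in rad, a list of three; "gripper": the opening, from -1 (shut) to 1 (fully open). A call has 1 to 12 rows; each row is the pose to reach, as a shift and turn from the pose commanded when the call began, along the tool's axes at that moment; what a row does not reach only later rows make up. A row lasts 1/10 s, in which the tool goes at most 50 mm and 8.59 degrees, less where a joint would pass 70% of its speed; a pose out of reach is approached as far as the arm can. A call with a gripper value outside its range is refused whole. The fingers move at their own pace and stop on an object; FORCE is the grip in N (left out, the last holds). Time passes only in rows, so rows that repeat a pose let the fingers close. It gives the time, the measured TCP pose, the force, the opening and the grip force at its end, in the units of the state.
- robot.get_obs(): the state, without advancing time (a new reading comes with each control period).
- robot.camera(name): name is "scene" or "side" or "wrist"; returns the picture (400x640x3 uint8, red, green, blue); there is no depth.
- robot.camera_model(name): a dict with "fx", "fy", "cx", "cy" (pixels), "k1" (the pictures are not rectified: a ray, as slopes to the right and down, at radius r is drawn at 1 + k1 r^2 times it, then the intrinsics apply), "xyz" and "orientation" of the camera in the world; the wrist camera has in their place "T_tool_cam" (4x4, takes a point from camera to tool coordinates, whose origin is the TCP and whose axes are the flange's). Camera axes: x right, y down, z forward; pixel columns grow to the right and rows downward; lengths in m; the calibration is good to about 2 mm. A picture is of the moment at which its call begins: read the wrist's pose just before it. camera_model takes no time and is no camera call.
- robot.hand_in(): hands the job in; it is judged then, once.
Trained networks look in the newest picture that a camera, given by its name, has taken for a name from the list of things; names that differ only in an ending like _2 or _b are one class to them, and where a whole thing is asked for, a point or a joint stands for the part that bears it (a point fixed in the world has none). Each returns a list of dicts, best first, with "score" (0 to 1); they miss things now and then, are a little off and sometimes report something else, mostly with a low value. They report only what shows in the picture. A call takes as long as a camera call. They do not tell look-alikes from the thing itself.
- robot.search_frame(name, camera): "rect" ([left, top, right, bottom] in pixels, round what is visible of it).
The state is a dict: "time": time; "q": joint angles; "joint_velocities": joint speeds; "joint_torque": joint torques, N m; "position": TCP position; "tool_rot": TCP orientation; "ft_force": force on the tool from outside, world axes, zero at the start; "moment": the same for the moment, N m; "grip_width": finger opening in m; "grip_force": force on a finger pad.
Only numpy, scipy, OpenCV 4.12 (cv2) and the standard library are available. Lean on these libraries where they do the work, as an engineer would, in place of code of your own. Each camera call takes 0.05 s, during which the arm holds its last target. There are 200 camera calls.

## Working session

There is one attempt and no reset: what is moved stays moved. The work goes in short steps, Python scripts to look and compute and a shell command to move; the robot and the scene stay as the last step left them, time stands still between calls to the robot, and variables do not carry over. Pictures are saved under pics/ and viewed, at most 10 in all, crops included, and the job is handed in when it is done.

```bash
mkdir -p pics; ls; python3 - <<'E'
from rig import robot
import cv2, numpy as np
for c in ("scene","side"):
    im=robot.camera(c); cv2.imwrite(f"pics/{c}0.png",im[:,:,::-1])
    m=robot.camera_model(c); print(c,m)
    for n in ("full_spool","empty_spool","stand","rack","low_spool_a","tray","mandrel","jar","hammer"):
        print(n,[(np.round(d["rect"]).tolist(),round(d["score"],2)) for d in robot.search_frame(n,c)])
print(robot.camera_model("wrist")); print(robot.get_obs())
E
```

```text
pics
scene {'fx': 515.9176874590539, 'fy': 515.9176874590539, 'cx': 317.9765976360743, 'cy': 199.44493745456688, 'k1': -0.04086951151789019, 'xyz': array([1.38444958, 0.70184414, 1.06225173]), 'orientation': array([ 0.3991033 ,  0.82186104, -0.36211448, -0.18475414])}
full_spool [([383.0, 233.0, 405.0, 251.0], 0.65)]
empty_spool [([340.0, 177.0, 361.0, 198.0], 0.92), ([289.0, 178.0, 306.0, 197.0], 0.78), ([317.0, 162.0, 333.0, 181.0], 0.52)]
stand [([284.0, 180.0, 315.0, 206.0], 0.64)]
rack [([305.0, 225.0, 412.0, 284.0], 0.75)]
low_spool_a [([352.0, 230.0, 372.0, 241.0], 0.55), ([322.0, 219.0, 341.0, 234.0], 0.45), ([286.0, 180.0, 312.0, 204.0], 0.4)]
tray [([194.0, 152.0, 254.0, 194.0], 0.74), ([306.0, 223.0, 414.0, 285.0], 0.34)]
mandrel [([234.0, 159.0, 274.0, 240.0], 0.84)]
jar [([272.0, 148.0, 286.0, 173.0], 0.71), ([289.0, 176.0, 309.0, 201.0], 0.29)]
hammer [([405.0, 217.0, 479.0, 243.0], 0.67)]
side {'fx': 413.04198174068625, 'fy': 413.04198174068625, 'cx': 317.7190180847555, 'cy': 200.81444917813812, 'k1': -0.10605912057130039, 'xyz': array([0.41354327, 0.75518705, 0.845463
[... 1144 characters left out ...]
e': 1.0, 'q': array([-1.39648635e+00,  5.27450269e-01,  1.43269499e+00, -3.24353913e-06,
        1.18140952e+00, -1.78525079e-01]), 'joint_velocities': array([ 0.00201094,  0.00131802, -0.00109088, -0.00066949,  0.00064053,
        0.00089131]), 'joint_torque': array([ 8.64985559e-04, -4.40017247e+01, -1.76990908e+01,  6.34165714e-02,
        5.05177968e-02, -1.23831731e-05]), 'position': array([ 0.21598321, -0.58647312,  0.22258058]), 'tool_rot': array([ 9.84478639e-01,  1.75504444e-01, -1.54028715e-06,  1.89342590e-05]), 'ft_force': array([-0.05393898, -0.05247971,  0.9098703 ]), 'moment': array([ 0.04535337, -0.01268444, -0.04333407]), 'grip_force': 0.0, 'grip_width': 0.08702225696180882}
```

```bash
python3 - <<'E'
import cv2
a=cv2.imread("pics/scene0.png")[135:295,180:490]; b=cv2.imread("pics/side0.png")[100:395,230:440]
cv2.imwrite("pics/a.png",cv2.resize(a,None,fx=2.55,fy=2.55,interpolation=2))
cv2.imwrite("pics/b.png",cv2.resize(b,None,fx=2,fy=2,interpolation=2))
E
```

```text
(no output)
```

View pics/a.png

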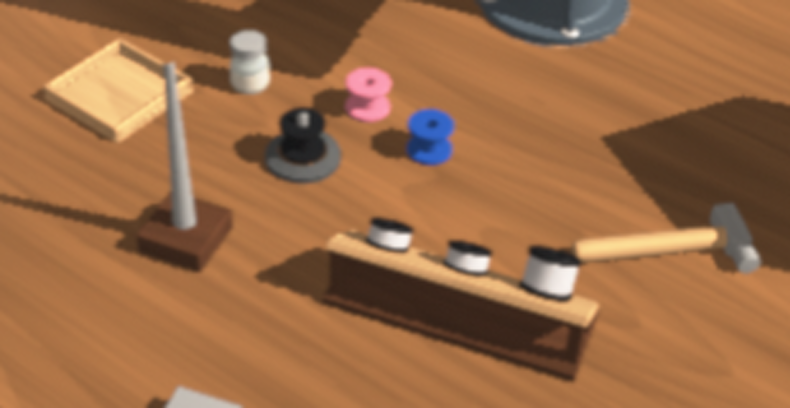

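View pics/b.png

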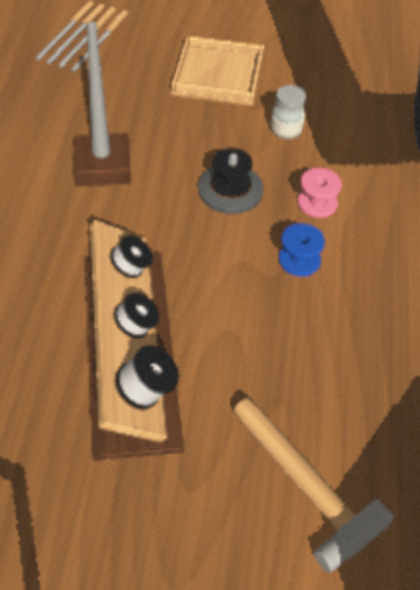

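```bash
cat > h.py <<'E'
from rig import robot
import numpy as np, cv2
from scipy.spatial.transform import Rotation as R
from scipy.optimize import least_squares
def cam(name,obs=None):
    m=robot.camera_model(name); K=np.array([[m["fx"],0,m["cx"]],[0,m["fy"],m["cy"]],[0,0,1.]])
    if name=="wrist":
        T=np.eye(4); T[:3,:3]=R.from_quat(obs["tool_rot"]).as_matrix(); T[:3,3]=obs["position"]
        T=T@m["T_tool_cam"]; return K,m["k1"],T[:3,:3],T[:3,3]
    return K,m["k1"],R.from_quat(m["orientation"]).as_matrix(),np.array(m["xyz"])
def proj(c,P):
    K,k,Rm,t=c; p=(np.atleast_2d(P)-t)@Rm; s=p[:,:2]/p[:,2:]
    s=s*(1+k*(s**2).sum(1,keepdims=True)); return s*[K[0,0],K[1,1]]+K[:2,2]
def onplane(c,uv,z):
    K,k,Rm,t=c; d=(np.array(uv,float)-K[:2,2])/[K[0,0],K[1,1]]; s=d.copy()
    for _ in range(10): s=d/(1+k*(s**2).sum())
    r=Rm@np.r_[s,1]; return t+r*(z-t[2])/r[2]
def circ(r,z,n=48):
    a=np.linspace(0,2*np.pi,n,endpoint=False); return np.c_[r*np.cos(a),r*np.sin(a),0*a+z]
def axis_frame(yaw,tilt=np.radians(35)): # z axis leaning to rack -x
    return R.from_euler("zy",[yaw,-tilt]).as_matrix()
def box(uv): return np.r_[uv.min(0),uv.max(0)]
E
python3 - <<'E'
from h import *
S,D=cam("scene"),cam("side")
def fit(model,boxes,x0):
    f=lambda x: np.concatenate([box(proj(c,model(x)))-b for c,b in zip((S,D),boxes)])
    r=least_squares(f,x0,loss="soft_l1"); print(np.round(r.x,4),"res",np.round(f(r.x),1)); return r.x
cyl=lambda r,h,z0=0: np.r_[circ(r,z0),circ(r,z0+h)]
print("empty");fit(lambda x:cyl(.028,.044)+x,[[289,178,306,197],[338,170,359,196]],[.6,0,.014])
print("blue");fit(lambda x:cyl(.028,.044)+np.r_[x,0],[[340,177,361,198],[370,210,390,236]],[.5,.1])
print("pink");fit(lambda x:cyl(.028,.044)+np.r_[x,0],[[317,162,333,181],[381,184,402,209]],[.5,.1])
print("jar");fit(lambda x:cyl(.024,.07)+np.r_[x,0],[[272,148,286,173],[366,143,383,170]],[.5,-.1])
def tray(x): return np.array([[a,b,z] for a in(-.066,.066) for b in(-.066,.066) for z in (0,.022)])@R.from_euler("z",x[2]).as_matrix().T+[x[0],x[1],0]
print("tray");fit(tray,[[194,152,254,194],[315,119,366,152]],[.6,-.3,0.1])
def mand(x): return np.r_[np.array([[a,b,z] for a in(-.04,.04) for b in(-.04,.04) for z in (0,.03)])@R.from_euler("z",x[2]).as_matrix().T+[x[0],x[1],0],[[x[0],x[1],.254]]]
print("mandrel");fit(mand,[[234,159,274,240],[265,110,297,193]],[.7,-.2,0.])
print("full");fit(lambda x:cyl(.028,.044)@axis_frame(x[3]).T+x[:3],[[383,233,405,251],[290,271,319,303]],[.7,.2,.06,0])
for uv in ([345,295],[230+240/2,300],[230+380/2,376],[230+325/2,381]): print("hammer",onplane(D,uv,.015))
def rk(x):
    P=np.array([[a,b,z] for b in(-.14,.14) for a,z in((-.05,0),(.05,0),(.05,.085),(-.05,.02))]); return P@R.from_euler("z",x[2]).as_matrix().T+[x[0],x[1],0]
print("rack");fit(rk,[[305,225,412,284],[268,211,321,329]],[.75,.1,0.])
E
```

```text
empty
[ 0.4691 -0.0697  0.017 ] res [-1.1 -3.6  0.5  0.3 -0.1  0.7 -0.1  0. ]
blue
[0.3655 0.0472] res [-1.4  0.2 -3.6  1.8  0.2  0.4  3.7  1.7]
pink
[ 0.3459 -0.0574] res [-1.  -0.9  0.8  1.8 -0.5 -0.3  0.8  0.2]
jar
[ 0.4058 -0.2002] res [-1.2 -0.6  0.4  0.6 -0.5 -0.2  0.9  1. ]
tray
[ 0.5334 -0.3195  0.0096] res [ 1.4 -0.9  0.3 -1.5 -0.6 -1.1 -6.1  0.1]
mandrel
[ 0.6599 -0.0749  0.1494] res [-0.5 -0.1 -0.8  2.7  1.8  0.5  0.3  0.6]
full
[ 0.5311  0.2976  0.0548 -0.0689] res [-3.2 -2.8  1.1  3.9 -1.4  0.2  2.6 -0.1]
hammer [0.43269279 0.26781007 0.015     ]
hammer [0.41983228 0.27865907 0.015     ]
hammer [0.25858707 0.4279082  0.015     ]
hammer [0.31300278 0.44669685 0.015     ]
rack
[0.5532 0.2207 0.1516] res [ 1.3 -3.9  2.7  3.6  0.2 -4.4 -1.3 -1.1]
```

The black spool at scene (299,186) / side (346,185) stands on the grey foot, so it is the empty spool. Look-alikes for it are the blue one at scene (350,187) and the pink one at (325,171). The full spool is the tall one at side (303,288). The low ones are at side (297,260) and (295,228). Next I move over the spindle for a close check.

```bash
python3 -m jog '{"dp":[[416,-397,0],[416,-397,0],[416,-397,0],[416,-397,0],[416,-397,0],[416,-397,0],[416,-397,0],[416,-397,0],[416,-397,0],[416,-397,0],[416,-397,0],[416,-397,0]],"delta_rot":[[0,0,0.353],[0,0,0.353],[0,0,0.353],[0,0,0.353],[0,0,0.353],[0,0,0.353],[0,0,0.353],[0,0,0.353],[0,0,0.353],[0,0,0.353],[0,0,0.353],[0,0,0.353]],"gripper":[1,1,1,1,1,1,1,1,1,1,1,1]}'
python3 - <<'E'
from h import *
o=robot.get_obs(); im=robot.camera("wrist"); np.savez("w1.npz",im=im,**{k:o[k] for k in("position","tool_rot")})
print(o["position"],o["tool_rot"],o["joint_velocities"].max())
cv2.imwrite("pics/w1.png",im[:,:,::-1])
for n in("empty_spool","stand"): print(n,[(np.round(d["rect"],1),round(d["score"],2)) for d in robot.search_frame(n,"wrist")])
E
```

```text
time: 2.2
position: [0.4702, -0.0669, 0.2229]
tool_rot: [1.0, 0.001, 0.001, -0.0]
ft_force: [0.0, 0.1, -0.5]
grip_width: 0.0873
grip_force: 0.0
[ 0.47022119 -0.0668814   0.22287207] [ 9.99998746e-01  1.46839343e-03  5.22540330e-04 -2.80200668e-04] 0.5121967340127273
empty_spool [(array([289.5, 149.5, 346. , 207.5]), 0.94), (array([192.6, 235.3, 250.2, 281.3]), 0.87), (array([290.7, 244.2, 339.4, 281.3]), 0.64)]
stand [(array([278.1, 129.7, 356. , 207.8]), 0.56)]
```

View pics/w1.png

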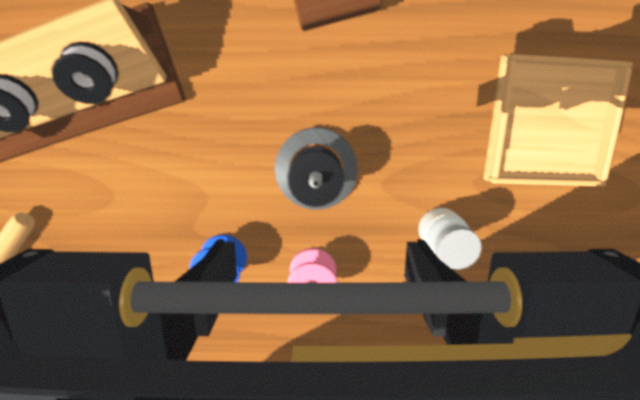

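The black spool (316,172) sits on the grey foot with the bright pin at (316,180); the blue and pink look-alikes are at (220,258) and (313,265), the jar at (450,238), the tray centre near (556,120). I'll refine the foot and tray positions.

```bash
cat >> h.py <<'E'
def hull_mask(c,P,shape=(400,640),up=4):
    m=np.zeros((shape[0]*up,shape[1]*up),np.uint8); h=cv2.convexHull(((proj(c,P)+.5)*up).astype(np.float32))
    cv2.fillConvexPoly(m,h.astype(np.int32),255); return cv2.resize(m,shape[::-1],interpolation=cv2.INTER_AREA)/255.
E
python3 - <<'E'
from h import *
from scipy.optimize import minimize
d=np.load("w1.npz"); im=d["im"]; c=cam("wrist",d)
hsv=cv2.cvtColor(im,cv2.COLOR_RGB2HSV); m=(hsv[...,1]<90)|(hsv[...,2]<45)
w=np.zeros_like(m); w[115:225,265:370]=1; m=(m&w)
n,l,st,ce=cv2.connectedComponentsWithStats(m.astype(np.uint8)); i=1+st[1:,4].argmax(); m=cv2.morphologyEx((l==i).astype(np.uint8),cv2.MORPH_CLOSE,np.ones((9,9))); print(st[i],ce[i])
mod=lambda x:np.r_[circ(.046,0),circ(.030,.014),circ(.028,.058)]+[x[0],x[1],0]
f=lambda x:np.abs(hull_mask(c,mod(x))-m).sum()
r=minimize(f,[.47,-.067],method="Nelder-Mead",options=dict(initial_simplex=[[.46,-.07],[.48,-.07],[.47,-.06]],xatol=1e-4)); print(r.x,r.fun,m.sum())
print("pin tip",proj(c,[r.x[0],r.x[1],.073]),onplane(c,(315.5,180),.073))
print("spool",box(proj(c,np.r_[circ(.028,.014),circ(.028,.058)]+[r.x[0],r.x[1],0])))
t=[onplane(c,u,.022) for u in((502,55),(632,62),(607,185),(485,180))]; print(np.round(t,3),np.mean(t,0))
for i in range(4): print(np.linalg.norm(t[i]-t[i-1]),end=" ")
E
```

```text
[ 274  127   84   83 5177] [315.56152212 168.58856481]
[ 0.47458747 -0.06055256] 152.85490196078433 5331
pin tip [[314.62121626 184.35156232]] [ 0.4787037  -0.06137136  0.073     ]
spool [285.90780286 145.9916846  343.86804754 208.44713483]
[[ 0.595 -0.246  0.022]
 [ 0.593 -0.385  0.022]
 [ 0.463 -0.386  0.022]
 [ 0.468 -0.244  0.022]] [ 0.52992304 -0.31528496  0.022     ]
0.1270105861091764 0.13973165647993258 0.12988757081843966 0.14181139034449536
```

```bash
cat > stand.py <<'E'
from h import *
from scipy.optimize import minimize
import sys
o=robot.get_obs(); im=robot.camera("wrist"); c=cam("wrist",o); print(o["position"],o["tool_rot"],np.abs(o["joint_velocities"]).max())
hsv=cv2.cvtColor(im,cv2.COLOR_RGB2HSV); m=(hsv[...,1]<90)|(hsv[...,2]<45)
g=eval(sys.argv[1]); spool=eval(sys.argv[2])
P=np.r_[circ(.046,0),circ(.030,.014)]; P=np.r_[P,circ(.028,.058)] if spool else P
mod=lambda x:P+[x[0],x[1],0]
b=box(proj(c,mod(g))).astype(int); w=np.zeros_like(m); w[max(b[1]-25,0):b[3]+25,b[0]-25:b[2]+25]=1; m=m&w
n,l,st,ce=cv2.connectedComponentsWithStats(m.astype(np.uint8)); i=1+st[1:,4].argmax(); m=cv2.morphologyEx((l==i).astype(np.uint8),cv2.MORPH_CLOSE,np.ones((9,9))); print(st[i])
f=lambda x:np.abs(hull_mask(c,mod(x))-m).sum(); g=np.array(g)
r=minimize(f,g,method="Nelder-Mead",options=dict(initial_simplex=[g-.01,g+[.01,-.01],g+[0,.01]],xatol=1e-4)); print(r.x,r.fun,m.sum())
print("pin tip pred",proj(c,[r.x[0],r.x[1],.073]))
u,v=proj(c,[r.x[0],r.x[1],.066])[0].astype(int); sub=hsv[v-12:v+13,u-12:u+13]; k=(sub[...,2]>120)&(sub[...,1]<90); ys,xs=np.nonzero(k); print("bright centroid",xs.mean()+u-12,ys.mean()+v-12,k.sum()) if k.any() else None
cv2.imwrite("pics/stand_%d.png"%(o["time"]*100),im[:,:,::-1])
E
python3 stand.py "[.474,-.061]" 1
```

```text
[ 0.46955751 -0.06898976  0.22267042] [9.99998324e-01 1.81089685e-03 1.25821161e-04 2.39271562e-04] 0.05327460880825628
[ 273  127   84   82 5172]
[ 0.47430534 -0.06180267] 152.1686274509804 5340
pin tip pred [[313.52314266 183.86715179]]
bright centroid 311.0722891566265 180.27710843373495 83
```

```bash
python3 -m jog '{"dp":[[4,-6,50],[4,-6,93],[4,-6,93],[4,-6,93]],"delta_rot":[[0,0,0],[0,0,0],[0,0,0],[0,0,0]],"gripper":[1,1,1,1]}'
python3 stand.py "[.474,-.061]" 1; ls pics
```

```text
time: 2.8
position: [0.4727, -0.0653, 0.1295]
tool_rot: [1.0, -0.001, -0.001, -0.0]
ft_force: [0.6, 0.6, 0.9]
grip_width: 0.0871
grip_force: 0.0
[ 0.47272213 -0.06533512  0.12951997] [ 9.99998971e-01 -1.09400374e-03 -8.93431566e-04 -2.50173845e-04] 0.052876405195960756
[ 263  138  109  108 8703]
[ 0.47552528 -0.06179297] 427.98431372549015 9011
pin tip pred [[316.44536377 218.75487768]]
bright centroid 315.8888888888889 212.2895622895623 297
a.png
b.png
scene0.png
side0.png
stand_235.png
stand_280.png
w1.png
```

```bash
python3 - <<'E'
import cv2
a=cv2.imread("pics/stand_280.png")[110:270,220:420]; cv2.imwrite("pics/c1.png",cv2.resize(a,None,fx=3.5,fy=3.5,interpolation=2))
E
```

```text
(no output)
```

View pics/c1.png

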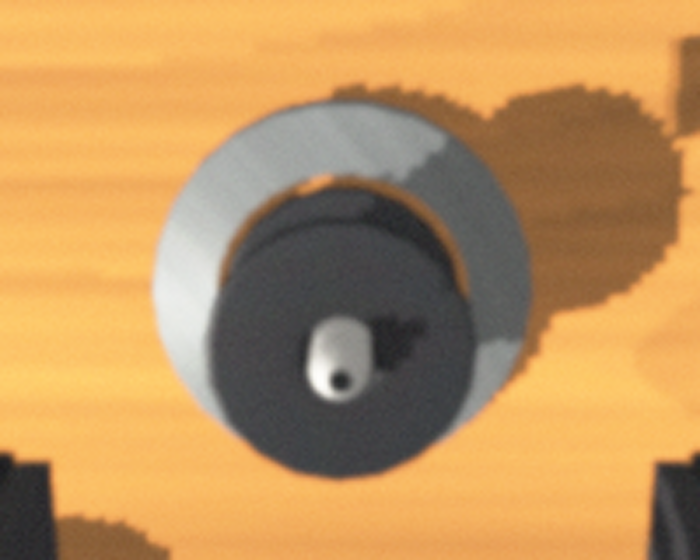

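Tip of the pin at full-image (317.1,218.6) agrees with the model prediction (316.4,218.8); the flange and foot are both centred on column 317.6. So the stand is at about (0.4755, -0.0623). I descend and grip at mid height.

```bash
python3 -m jog '{"dp":[[2.5,-2.5,45],[2.5,-2.5,85],[2.5,-2.5,110],[2.5,-2.5,110],[2.5,-2.5,110],[2.5,-2.5,110],[2.5,-2.5,110],[2.5,-2.5,110],[2.5,-2.5,110],[2.5,-2.5,110]],"delta_rot":[[0,0,0],[0,0,0],[0,0,0],[0,0,0],[0,0,0],[0,0,0],[0,0,0],[0,0,0],[0,0,0],[0,0,0]],"gripper":[1,1,1,0.2,0.2,0.2,0.2,0.2,0.2,0.2]}' 10
```

```text
time: 3.85
position: [0.4765, -0.0621, 0.0206]
tool_rot: [1.0, -0.0, 0.001, 0.0]
ft_force: [-0.0, -0.2, 7.7]
grip_width: 0.0539
grip_force: 10.2
```

```bash
python3 -m jog '{"dp":[[0,0,-10],[0,0,-30],[0,0,-60],[0,0,-100],[0,0,-100],[0,0,-100]],"delta_rot":[[0,0,0],[0,0,0],[0,0,0],[0,0,0],[0,0,0],[0,0,0]],"gripper":[0.2,0.2,0.2,0.2,0.2,0.2]}' 12
python3 - <<'E'
from h import *
P=[]
for i in range(3): P.append(robot.get_obs()["position"]); im=robot.camera("wrist")
print(np.round(P,4)); cv2.imwrite("pics/w3.png",im[:,:,::-1])
E
```

```text
time: 4.45
position: [0.476, -0.0617, 0.1207]
tool_rot: [1.0, -0.0, 0.001, 0.0]
ft_force: [-0.9, 0.1, -2.0]
grip_width: 0.054
grip_force: 11.8
[[ 0.476  -0.0617  0.1207]
 [ 0.4751 -0.0614  0.1196]
 [ 0.4747 -0.0613  0.119 ]]
```

View pics/w3.png

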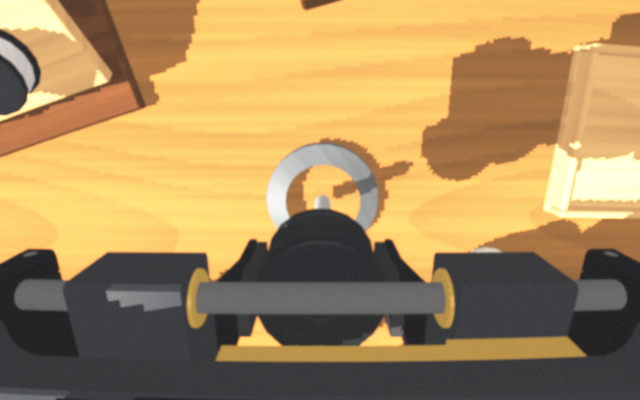

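The empty spool is held between the fingers (320,290) and the pin is bare at (321,203). Next I go to the tray.

```bash
python3 -m jog '{"dp":[[55,255,0],[55,255,0],[55,255,0],[55,255,0],[55,255,0],[55,255,0],[55,255,0]],"delta_rot":[[0,0,0],[0,0,0],[0,0,0],[0,0,0],[0,0,0],[0,0,0],[0,0,0]],"gripper":[0.2,0.2,0.2,0.2,0.2,0.2,0.2]}'
python3 - <<'E'
from h import *
for i in range(2): o=robot.get_obs(); im=robot.camera("wrist")
c=cam("wrist",o); print(o["position"])
for x,y in((.53,-.315),(.533,-.3195)):
    print(np.round(proj(c,[[x+a,y+b,.022] for a,b in((.066,.066),(.066,-.066),(-.066,.066),(-.066,-.066))]),0).tolist())
cv2.imwrite("pics/w4.png",im[:,:,::-1]); print([(d["rect"],d["score"]) for d in robot.search_frame("tray","wrist")])
E
```

```text
time: 5.3
position: [0.53, -0.3184, 0.1177]
tool_rot: [1.0, -0.002, -0.001, -0.001]
ft_force: [-0.4, 0.7, -0.6]
grip_width: 0.0542
grip_force: 11.8
[ 0.52930954 -0.31594652  0.11767526]
[[230.0, 118.0], [411.0, 118.0], [242.0, 280.0], [400.0, 280.0]]
[[236.0, 114.0], [418.0, 113.0], [247.0, 277.0], [406.0, 277.0]]
[([241.8, 117.4, 420.9, 263.7], 0.67)]
```

View pics/w4.png

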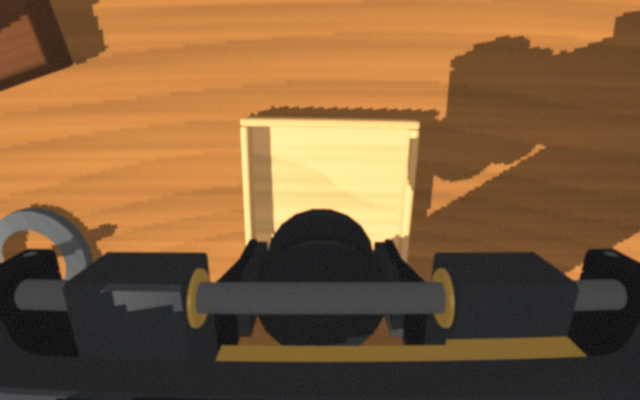

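The tray's rear rim runs from (241,119) to (420,121), so its centre is about (0.529, -0.3225). That means shifting 6.5 mm in y, then lowering.

```bash
python3 -m jog '{"dp":[[0,6.5,40],[0,6.5,80],[0,6.5,94],[0,6.5,99],[0,6.5,102],[0,6.5,102],[0,6.5,102]],"delta_rot":[[0,0,0],[0,0,0],[0,0,0],[0,0,0],[0,0,0],[0,0,0],[0,0,0]],"gripper":[0.2,0.2,0.2,0.2,0.2,0.2,0.2]}'
```

```text
time: 6.15
position: [0.5316, -0.3238, 0.0192]
tool_rot: [1.0, 0.0, 0.001, 0.001]
ft_force: [0.1, -0.2, -0.9]
grip_width: 0.0544
grip_force: 11.8
```

```bash
python3 -m jog '{"dp":[[0,0,3],[0,0,5],[0,0,5],[0,0,5]],"delta_rot":[[0,0,0],[0,0,0],[0,0,0],[0,0,0]],"gripper":[0.2,0.2,0.2,0.2]}'
```

```text
time: 6.55
position: [0.5308, -0.3234, 0.0128]
tool_rot: [1.0, -0.0, 0.0, 0.0]
ft_force: [0.0, -0.2, -0.3]
grip_width: 0.0539
grip_force: 11.9
```

```bash
python3 -m jog '{"dp":[[0,0,1],[0,0,2],[0,0,2],[0,0,2]],"delta_rot":[[0,0,0],[0,0,0],[0,0,0],[0,0,0]],"gripper":[0.2,0.2,0.2,0.2]}'
```

```text
time: 6.95
position: [0.5308, -0.3234, 0.0126]
tool_rot: [1.0, -0.0, 0.0, 0.0]
ft_force: [-3.3, 2.2, 10.6]
grip_width: 0.054
grip_force: 12.4
```

```bash
python3 -m jog '{"dp":[[0,0,0],[0,0,0],[0,0,0],[0,0,-20],[0,0,-65],[0,0,-110],[0,0,-160],[-10,-40,-190],[-20,-90,-200]],"delta_rot":[[0,0,0],[0,0,0],[0,0,0],[0,0,0],[0,0,0],[0,0,0],[0,0,0],[0,0,0],[0,0,0]],"gripper":[0.6,0.6,0.6,0.6,0.6,0.6,0.6,0.6,0.6]}'
python3 -m jog '{"dp":[[-70,-490,-20],[-70,-490,-20],[-70,-490,-20],[-70,-490,-20],[-70,-490,-20],[-70,-490,-20],[-70,-490,-20],[-70,-490,-20],[-70,-490,-20],[-70,-490,-20],[-70,-490,-20],[-70,-490,-20]],"delta_rot":[[0,0,0],[0,0,0],[0,0,0],[0,0,0],[0,0,0],[0,0,0],[0,0,0],[0,0,0],[0,0,0],[0,0,0],[0,0,0],[0,0,0]],"gripper":[1,1,1,1,1,1,1,1,1,1,1,1]}'
python3 - <<'E'
from h import *
for i in range(3): o=robot.get_obs(); im=robot.camera("wrist")
print(o["position"],o["tool_rot"]); np.savez("w5.npz",im=im,**{k:o[k] for k in("position","tool_rot")})
cv2.imwrite("pics/w5.png",im[:,:,::-1])
for n in("full_spool","low_spool_a"): print(n,[(np.round(d["rect"],1),round(d["score"],2)) for d in robot.search_frame(n,"wrist")])
robot.camera("side"); print([(np.round(d["rect"],1),round(d["score"],2)) for d in robot.search_frame("empty_spool","side")])
E
```

```text
time: 7.85
position: [0.5134, -0.2383, 0.2137]
tool_rot: [1.0, -0.002, 0.004, 0.003]
ft_force: [0.1, 1.1, -0.1]
grip_width: 0.0697
grip_force: 0.0
time: 9.05
position: [0.4406, 0.2549, 0.2296]
tool_rot: [1.0, 0.001, -0.0, 0.0]
ft_force: [-0.4, 1.1, 0.7]
grip_width: 0.0874
grip_force: 0.0
[0.4411552  0.25320009 0.22960015] [ 9.99999743e-01 -3.93746291e-04 -4.58532922e-04  3.85629235e-04]
full_spool [(array([228.5,  58.1, 298.6, 140.1]), 0.85), (array([183.8,   1.7, 506.2, 146.4]), 0.25)]
low_spool_a [(array([426.1,   4.5, 489.1,  68. ]), 0.86), (array([328.3,  34.1, 386.4,  94.8]), 0.7)]
[(array([380.8, 185.4, 400.9, 209. ]), 0.81), (array([366.5, 211.2, 388.2, 237.1]), 0.62)]
```

View pics/w5.png

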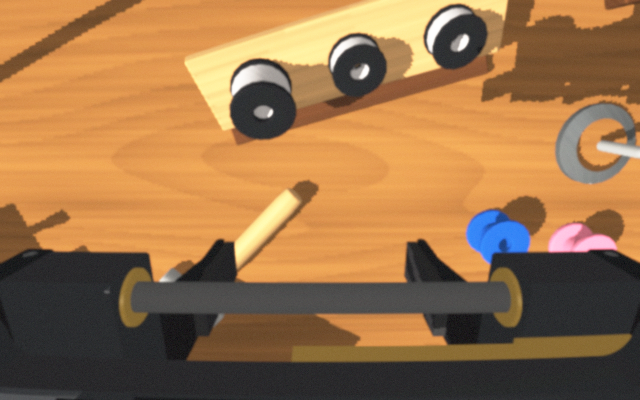

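Full spool's black top flange centre is at about (263,105), the low spools at (358,69) and (458,40). I'll fit the rack yaw and the spool position.

```bash
cat > rackfit.py <<'E'
from h import *
import sys
d=np.load(sys.argv[1]); im=d["im"]; c=cam("wrist",d)
boxes=eval(sys.argv[2]); V=im.max(2); E=[]
for b in boxes:
    m=np.zeros(V.shape,np.uint8); m[b[1]:b[3],b[0]:b[2]]=V[b[1]:b[3],b[0]:b[2]]<80
    m=cv2.morphologyEx(m,cv2.MORPH_OPEN,np.ones((3,3)))
    n,l,st,ce=cv2.connectedComponentsWithStats(m); i=1+st[1:,4].argmax(); k=(l==i).astype(np.uint8)
    e=cv2.fitEllipse(cv2.convexHull(cv2.findContours(k,0,1)[0][0])); print(st[i],np.round(e[0],1),np.round(e[1],1),round(e[2])); E.append(e)
hs=[.044,.026,.026]; rs=[.028,.024,.024]
def pts(x,i): # x: X,Y of peg-0 foot, yaw ; order = +87,0,-87 ; slack down-slope 2.8mm
    F=axis_frame(x[2]); ctr=np.array([x[0],x[1],.062])+R.from_euler("z",x[2]).apply([0,[.087,0,-.087][i],0])
    off=F@np.array([-.0028,0,hs[i]]); return ctr+off,F
def f(x):
    r=[]
    for i in range(3):
        p,F=pts(x,i); uv=proj(c,circ(rs[i],0)@F.T+p); e=cv2.fitEllipse(uv.astype(np.float32)); r+=list(np.array(e[0])-E[i][0])
    return np.array(r)
r=least_squares(f,[.56,.22,.15]); print(r.x,np.round(f(r.x),1))
p,F=pts(r.x,0); print("full top ctr (rack model)",p,"axis",F[:,2],"tool-x",F[:,0])
# free fit: full's top disc alone (position), given axis
def g(x):
    e=cv2.fitEllipse(proj(c,circ(.028,0)@F.T+x).astype(np.float32)); return np.r_[np.array(e[0])-E[0][0],np.array(e[1])-E[0][1]]
s=least_squares(g,p); print("free",s.x,np.round(g(s.x),1))
E
python3 rackfit.py w5.npz "[(222,55,302,142),(325,35,392,100),(420,0,493,73)]"
```

```text
[ 231   82   65   57 2684] [262.8 110. ] [56.7 65.1] 88
[ 333   45   53   54 1881] [359.2  70.6] [47.3 57.7] 41
[ 434   14   53   55 1854] [459.9  41.2] [43.8 61.5] 42
[0.56006147 0.2201489  0.15002996] [ -5.8 -10.8   1.6   0.4   3.3  14.5]
full top ctr (rack model) [0.51955255 0.30575308 0.09645472] axis [-5.73576436e-01  6.93889390e-18  8.19152044e-01] tool-x [0.80995018 0.14946776 0.56713322]
free [0.51108786 0.30294311 0.09573586] [-1.7 -0.2 -2.2  3.9]
```

```bash
sed -i 's/"zy",\[yaw/"ZY",[yaw/' h.py; sed -i 's/least_squares(f,\[.56,.22,.15\])/least_squares(f,[.56,.22,.25],diff_step=1e-3,loss="soft_l1")/; s/least_squares(g,p)/least_squares(g,p,diff_step=1e-3)/' rackfit.py
python3 rackfit.py w5.npz "[(222,55,302,142),(325,35,392,100),(420,0,493,73)]"
```

```text
[ 231   82   65   57 2684] [262.8 110. ] [56.7 65.1] 88
[ 333   45   53   54 1881] [359.2  70.6] [47.3 57.7] 41
[ 434   14   53   55 1854] [459.9  41.2] [43.8 61.5] 42
[0.56037668 0.22538344 0.27212031] [-0.8  0.6  0.2 -0.8  0.5  0.2]
full top ctr (rack model) [0.51047538 0.3017825  0.09643668] axis [-0.55247065 -0.15416262  0.81915204] tool-x [0.78900985 0.22016704 0.57357644]
free [0.51093048 0.30260523 0.08708262] [ 0.  -0.2 -1.5  1.2]
```

```bash
cat > goal.py <<'E'
from h import *
def go(tcp,Rm,say=""):
    o=robot.get_obs(); T=R.from_quat(o["tool_rot"]); print(say,"pos",np.round(o["position"],4),"dp mm",np.round(T.inv().apply(tcp-o["position"])*1000,1),"rot",np.round((T.inv()*R.from_matrix(Rm)).as_rotvec(),4))
def toolR(yaw,tilt=np.radians(35)):
    F=axis_frame(yaw,tilt); return np.c_[F[:,0],-F[:,1],-F[:,2]]
E
python3 - <<'E'
from goal import *
Rm=toolR(.272); top=np.array([.5105,.302,.0964]); a=-Rm[:,2]
go(top+a*.06,Rm); go(top-a*.039,Rm)
E
```

```text
pos [0.4417 0.2529 0.2299] dp mm [ 35.6 -40.   84.4] rot [ 0.0839  0.6072 -0.2659]
 pos [0.4417 0.2529 0.2299] dp mm [ 90.3 -55.4 165.5] rot [ 0.0839  0.6072 -0.2659]
```

```bash
python3 -m jog '{"dp":[[7,-8,17],[14,-16,34],[21,-24,51],[28,-32,68],[35.6,-40,84.4],[35.6,-40,84.4],[35.6,-40,84.4],[35.6,-40,84.4]],"delta_rot":[[0.017,0.12,-0.053],[0.034,0.24,-0.106],[0.05,0.36,-0.16],[0.067,0.49,-0.21],[0.0839,0.6072,-0.2659],[0.0839,0.6072,-0.2659],[0.0839,0.6072,-0.2659],[0.0839,0.6072,-0.2659]],"gripper":[0.7,0.7,0.7,0.7,0.7,0.7,0.7,0.7]}'
python3 - <<'E'
from goal import *
for i in range(3): o=robot.get_obs(); im=robot.camera("wrist")
cv2.imwrite("pics/w6.png",im[:,:,::-1]); np.savez("w6.npz",im=im,**{k:o[k] for k in("position","tool_rot")})
Rm=toolR(.272); top=np.array([.5105,.302,.0964]); a=-Rm[:,2]
go(top-a*.039,Rm); print(o["q"]); c=cam("wrist",o); print("pred top disc",cv2.fitEllipse(proj(c,circ(.028,0)@axis_frame(.272).T+top).astype(np.float32)))
E
```

```text
time: 10.2
position: [0.484, 0.2958, 0.1598]
tool_rot: [0.948, 0.135, 0.287, -0.041]
ft_force: [2.3, -1.5, 0.4]
grip_width: 0.0739
grip_force: 0.0
 pos [0.4836 0.2952 0.1595] dp mm [-10.8   1.1 106.9] rot [-0.0036  0.025  -0.0031]
[ 0.38232727  0.46103264  2.07535079 -1.19528014  0.06062089  2.85260338]
pred top disc ((322.8793640136719, 231.71725463867188), (73.11207580566406, 79.05757141113281), 89.84387969970703)
```

View pics/w6.png

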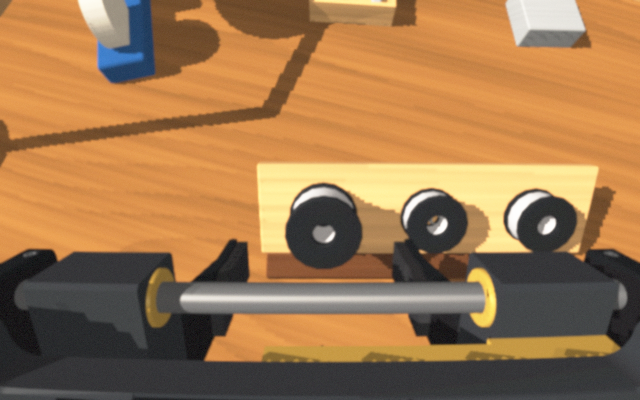

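The prediction (323,232) matches the full spool's top flange at (324,231), so the position is good. However, joint 6 sits at its range end and q5 is near 0. I'll tilt the tool only 20° instead: the fingers close along the rack's y, so the spool axis still lies in the plane of the pads.

```bash
cat >> goal.py <<'E'
top=np.array([.5105,.302,.0964]); ax=axis_frame(.272)[:,2]; R20=toolR(.272,np.radians(20))
def tcp20(up,back=.0): return top-ax*.018+R20[:,2]*.019+ax*up
E
python3 - <<'E'
from goal import *
go(tcp20(.075),R20)
E
```

```text
pos [0.4836 0.2952 0.1595] dp mm [-17.7   0.9  29.4] rot [-0.004  -0.2368 -0.0026]
```

```bash
python3 -m jog '{"dp":[[-6,0,0],[-12,0.5,10],[-17,1,20],[-17.7,1,29],[-17.7,1,29],[-17.7,1,29]],"delta_rot":[[0,-0.1,0],[0,-0.2,0],[-0.004,-0.237,-0.003],[-0.004,-0.237,-0.003],[-0.004,-0.237,-0.003],[-0.004,-0.237,-0.003]],"gripper":[0.7,0.7,0.7,0.7,0.7,0.7]}'
python3 - <<'E'
from goal import *
for i in range(2): robot.camera("side")
print(robot.get_obs()["q"]); go(tcp20(.075),R20); go(tcp20(.0),R20)
E
```

```text
time: 10.95
position: [0.4872, 0.2964, 0.1263]
tool_rot: [0.976, 0.133, 0.173, -0.025]
ft_force: [-0.3, -0.4, 0.6]
grip_width: 0.0739
grip_force: 0.0
[ 0.36822804  0.51483904  1.92669641 -0.09771478  0.35267202  1.75087876]
 pos [0.4853 0.2952 0.126 ] dp mm [-0.3  0.2  0.7] rot [ 0.0007 -0.0014  0.0021]
 pos [0.4853 0.2952 0.126 ] dp mm [19.   0.2 73.2] rot [ 0.0007 -0.0014  0.0021]
```

```bash
python3 -m jog '{"dp":[[9,0,35],[15,0,58],[19,0,73],[19,0,73],[19,0,73],[19,0,73]],"delta_rot":[[0,0,0],[0,0,0],[0,0,0],[0,0,0],[0,0,0],[0,0,0]],"gripper":[0.7,0.7,0.7,0.7,0.7,0.7]}'
python3 - <<'E'
from goal import *
o=robot.get_obs(); print(o["q"],o["ft_force"]); go(tcp20(0),R20)
E
```

```text
time: 11.65
position: [0.5255, 0.3071, 0.0646]
tool_rot: [0.975, 0.136, 0.173, -0.023]
ft_force: [-1.5, -0.3, 0.4]
grip_width: 0.0739
grip_force: 0.0
[ 0.36103781  0.6643912   1.86125018 -0.11535107  0.26890304  1.75976655] [-1.54910455 -0.29552097  0.41515273]
 pos [0.5255 0.3071 0.0646] dp mm [0.7 0.9 1.1] rot [ 0.0001 -0.001   0.0059]
```

Close with 40 N, then lift along the peg.

```bash
python3 -m jog '{"dp":[[0,0,0],[0,0,0],[0,0,0],[0,0,0],[0,0,0],[0,0,0]],"delta_rot":[[0,0,0],[0,0,0],[0,0,0],[0,0,0],[0,0,0],[0,0,0]],"gripper":[0,0,0,0,0,0]}' 40
python3 - <<'E'
from goal import *
print(robot.get_obs()["ft_force"]);go(tcp20(0.07),R20)
E
```

```text
time: 12.25
position: [0.5262, 0.3066, 0.0642]
tool_rot: [0.975, 0.137, 0.173, -0.023]
ft_force: [-1.8, -5.9, 5.7]
grip_width: 0.0539
grip_force: 43.2
[-1.78829599 -5.86110411  5.68447829]
 pos [0.5262 0.3066 0.0642] dp mm [-17.8   0.1 -67.1] rot [ 0.0006 -0.0007  0.0063]
```

```bash
python3 -m jog '{"dp":[[-2,0,-8],[-5,0,-20],[-9,0,-35],[-13,0,-50],[-18,0,-68],[-18,0,-68],[-18,0,-68]],"delta_rot":[[0,0,0],[0,0,0],[0,0,0],[0,0,0],[0,0,0],[0,0,0],[0,0,0]],"gripper":[0,0,0,0,0,0,0]}'
python3 - <<'E'
from goal import *
robot.camera("side"); im=robot.camera("wrist"); cv2.imwrite("pics/w7.png",im[:,:,::-1]); o=robot.get_obs();print(o["ft_force"],o["grip_width"])
# upright-spool pose above stand: tool tilt -15, yaw candidates
st=np.array([.4755,-.0623,0]); Ru=toolR(.272,np.radians(-15))
G=st+[0,0,.014+.026+.09]; go(G+Ru[:,2]*.019,Ru)
Ru=toolR(0,np.radians(-15)); go(G+Ru[:,2]*.019,Ru)
E
```

```text
time: 12.95
position: [0.4868, 0.2965, 0.1217]
tool_rot: [0.975, 0.137, 0.172, -0.023]
ft_force: [0.3, -0.4, -2.4]
grip_width: 0.0538
grip_force: 42.4
[ 0.83287178 -0.30883017 -2.38409437] 0.0538839094486432
 pos [0.4873 0.2964 0.121 ] dp mm [-111.3  341.6  -29.8] rot [ 0.0019 -0.6107  0.0063]
 pos [0.4873 0.2964 0.121 ] dp mm [-111.1  340.3  -29.7] rot [-0.0101 -0.607   0.2823]
```

View pics/w7.png

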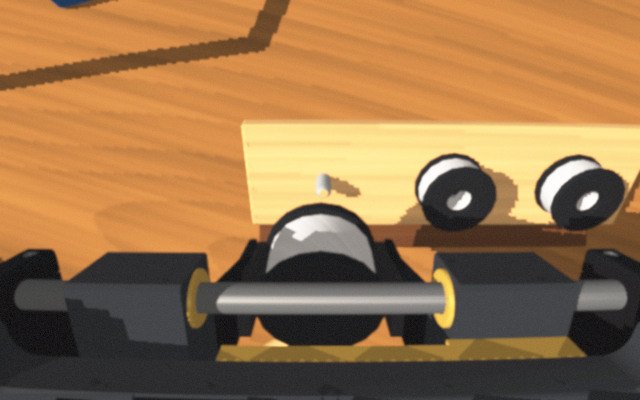

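Spool lifted: held at (320,290), the bare peg at (322,185), both low spools still on their pegs. I'll check its pose in the hand via tool-frame edges.

```bash
cat > hand.py <<'E'
from goal import *
import sys
im=cv2.imread(sys.argv[1])[:,:,::-1]; V=cv2.GaussianBlur(im.max(2),(5,1),0).astype(int)
m=robot.camera_model("wrist"); K=np.array([[m["fx"],0,m["cx"]],[0,m["fy"],m["cy"]],[0,0,1.]]); T=np.array(m["T_tool_cam"]); c=(K,m["k1"],T[:3,:3],T[:3,3])
def rows(x,off): # spool in tool frame; x shift along tool x, axis tilt
    t=x[1]; F=R.from_euler("y",np.pi).as_matrix()@np.eye(3)
    a=np.array([-np.sin(t),0,-np.cos(t)]); e=np.array([np.cos(t),0,-np.sin(t)]); y=np.array([0,1,0.])
    ctr=np.array([x[0],0,-.019])
    out=[]
    for r,h in((.028,-.022-off),(.028,-.015-off),(.028,.015-off)):
        an=np.linspace(0,2*np.pi,180); P=ctr+a*h+r*(np.cos(an)[:,None]*e+np.sin(an)[:,None]*y); uv=proj(c,P); out.append(uv[:,1].min())
    return np.round(out,1)
for xx in (-.003,0,.003):
    for t in (10,15,20): print(xx,t,rows((xx,np.radians(t)),.004))
print("profile",[(r,V[r,318:325].mean().astype(int)) for r in range(196,262,2)])
print("left/right extents", )
E
python3 hand.py pics/w7.png
```

```text
-0.003 10 [205.6 212.3 247.7]
-0.003 15 [204.  211.9 253.3]
-0.003 20 [203.  212.  259.4]
0 10 [199.8 206.3 240.7]
0 15 [198.1 205.7 246.3]
0 20 [196.9 205.8 252.4]
0.003 10 [193.9 200.2 233.6]
0.003 15 [192.  199.5 239.2]
0.003 20 [190.7 199.4 245.2]
profile [(196, np.int64(249)), (198, np.int64(250)), (200, np.int64(252)), (202, np.int64(212)), (204, np.int64(59)), (206, np.int64(40)), (208, np.int64(45)), (210, np.int64(49)), (212, np.int64(54)), (214, np.int64(146)), (216, np.int64(221)), (218, np.int64(226)), (220, np.int64(224)), (222, np.int64(222)), (224, np.int64(221)), (226, np.int64(221)), (228, np.int64(222)), (230, np.int64(214)), (232, np.int64(165)), (234, np.int64(151)), (236, np.int64(151)), (238, np.int64(151)), (240, np.int64(153)), (242, np.int64(151)), (244, np.int64(152)), (246, np.int64(152)), (248, np.int64(152)), (250, np.int64(123)), (252, np.int64(51)), (254, np.int64(31)), (256, np.int64(30)), (258, np.int64(30)), (260, np.int64(30))]
left/right extents
```

```bash
cat >> hand.py <<'E'
def rows3(x):
    t=x[1]; a=np.array([-np.sin(t),0,-np.cos(t)]); e=np.array([np.cos(t),0,-np.sin(t)]); y=np.array([0,1,0.]); out=[]
    for r,h in((.028,-.022-x[2]),(.0255,-.015-x[2]),(.028,.015-x[2])):
        an=np.linspace(-1,1,401); P=np.array([x[0],0,-.019])+a*h+r*(np.cos(an)[:,None]*e+np.sin(an)[:,None]*y); out.append(proj(c,P)[:,1].min())
    return np.array(out)
ob=np.array(eval(sys.argv[2]))
for off in (.002,.004,.006):
    s=least_squares(lambda x:rows3((x[0],x[1],off))-ob,[0,.25],diff_step=1e-3); print("off",off,"x",s.x[0],"tilt deg",np.degrees(s.x[1]),s.fun.round(1))
E
python3 hand.py pics/w7.png "[203,213.3,250.3]"|grep off
```

```text
off 0.002 x -0.0008315709302193856 tilt deg 13.898724798482847 [-0.9  1.  -0.1]
off 0.004 x -0.001960701180146164 tilt deg 14.352767902019924 [-0.9  1.  -0.1]
off 0.006 x -0.0031158428489268595 tilt deg 14.807122119742402 [-0.8  1.  -0.1]
```

```bash
cat >> goal.py <<'E'
ST=np.array([.4755,-.0623,0]); RU=toolR(.9,np.radians(-14.5))
def tcpU(h,dx=-.002): # h: underside height above foot; spool centre offset dx along tool x (perp. to axis)
    G=ST+[0,0,.014+.026+h]; return G-dx*np.r_[RU[:2,0]/np.linalg.norm(RU[:2,0]),0]+RU[:,2]*.019
E
python3 - <<'E'
from goal import *
o=robot.get_obs(); p=o["position"]
from scipy.spatial.transform import Slerp
go(p+[-.03,-.03,.08],R.from_quat(o["tool_rot"]).as_matrix())
sl=Slerp([0,1],R.concatenate([R.from_quat(o["tool_rot"]),R.from_matrix(RU)]))
mid=p+[-.03,-.03,.08]; end=tcpU(.09)
for k in (.25,.5,.75,1): go(mid+(end-mid)*k,sl(k).as_matrix())
E
```

```text
pos [0.4873 0.2964 0.121 ] dp mm [ -7.5  20.8 -87.8] rot [-0.  0.  0.]
 pos [0.4873 0.2964 0.121 ] dp mm [-32.8 101.4 -73.1] rot [ 0.0081 -0.1454 -0.1576]
 pos [0.4873 0.2964 0.121 ] dp mm [-58.1 182.  -58.3] rot [ 0.0162 -0.2908 -0.3151]
 pos [0.4873 0.2964 0.121 ] dp mm [-83.5 262.6 -43.6] rot [ 0.0243 -0.4362 -0.4727]
 pos [0.4873 0.2964 0.121 ] dp mm [-108.8  343.3  -28.8] rot [ 0.0324 -0.5816 -0.6303]
```

```bash
python3 -m jog '{"dp":[[-4,10,-44],[-7.5,21,-88],[-20,61,-81],[-33,101,-73],[-45,142,-66],[-58,182,-58],[-71,222,-51],[-83.5,263,-44],[-96,303,-36],[-109,343,-29],[-109,343,-29],[-109,343,-29]],"delta_rot":[[0,0,0],[0,0,0],[0.004,-0.07,-0.08],[0.008,-0.145,-0.158],[0.012,-0.218,-0.236],[0.016,-0.291,-0.315],[0.02,-0.364,-0.394],[0.024,-0.436,-0.473],[0.028,-0.509,-0.552],[0.032,-0.582,-0.63],[0.032,-0.582,-0.63],[0.032,-0.582,-0.63]],"gripper":[0,0,0,0,0,0,0,0,0,0,0,0]}'
python3 - <<'E'
from goal import *
for i in range(3): robot.camera("side")
o=robot.get_obs(); im=robot.camera("wrist"); cv2.imwrite("pics/w8.png",im[:,:,::-1]); print(o["q"].round(2),o["ft_force"]); go(tcpU(.09),RU)
c=cam("wrist",o); S=ST
print("pin tip pred",proj(c,S+[0,0,.073]).round(1),"taper base",proj(c,S+[0,0,.066]).round(1),"foot box",box(proj(c,np.r_[circ(.046,0),circ(.03,.014)]+S)).round(0))
E
python3 hand.py pics/w8.png "[203,213.3,250.3]"|grep prof
```

```text
time: 14.25
position: [0.4739, -0.0647, 0.1108]
tool_rot: [0.894, 0.43, -0.114, 0.054]
ft_force: [-1.4, 0.1, -2.7]
grip_width: 0.0542
grip_force: 42.4
[-0.22  0.57  1.8  -0.29  0.9   0.65] [-0.13194261 -0.02918177 -1.99665062]
 pos [ 0.4734 -0.0634  0.1123] dp mm [-0.4  1.   0.8] rot [ 0.0008 -0.0007  0.0003]
pin tip pred [[321.8 215.3]] taper base [[321.8 209.2]] foot box [263. 107. 380. 214.]
profile [(196, np.int64(223)), (198, np.int64(222)), (200, np.int64(217)), (202, np.int64(147)), (204, np.int64(60)), (206, np.int64(57)), (208, np.int64(65)), (210, np.int64(71)), (212, np.int64(81)), (214, np.int64(214)), (216, np.int64(252)), (218, np.int64(252)), (220, np.int64(251)), (222, np.int64(251)), (224, np.int64(251)), (226, np.int64(250)), (228, np.int64(233)), (230, np.int64(205)), (232, np.int64(198)), (234, np.int64(196)), (236, np.int64(196)), (238, np.int64(197)), (240, np.int64(197)), (242, np.int64(197)), (244, np.int64(197)), (246, np.int64(198)), (248, np.int64(196)), (250, np.int64(154)), (252, np.int64(63)), (254, np.int64(43)), (256, np.int64(42)), (258, np.int64(41)), (260, np.int64(42))]
```

```bash
python3 - <<'E'
from goal import *
im=cv2.imread("pics/w8.png")[:,:,::-1]; hsv=cv2.cvtColor(im,cv2.COLOR_RGB2HSV)
m=((hsv[...,1]<90)|(hsv[...,2]<45)).astype(np.uint8); m[205:]=0; m[:90]=0; m[:,:230]=0; m[:,420:]=0
n,l,st,ce=cv2.connectedComponentsWithStats(m); print("foot",st[1:][st[1:,4]>150])
for r in (185,190,195,199): print(r,[int(v) for v in hsv[r,300:345,1]])
o=robot.get_obs(); c=cam("wrist",o); print(proj(c,[ST+[0,0,z] for z in (.03,.04,.05,.055)]).round(1))
E
```

```text
foot [[ 262  108  120   97 5943]]
185 [160, 161, 163, 155, 148, 147, 149, 143, 144, 147, 145, 139, 98, 36, 7, 4, 3, 4, 6, 5, 8, 9, 9, 15, 13, 16, 12, 16, 30, 84, 127, 145, 150, 152, 153, 153, 152, 153, 156, 154, 157, 155, 158, 164, 160]
190 [157, 158, 152, 162, 160, 160, 158, 151, 151, 151, 145, 128, 79, 27, 6, 3, 4, 4, 5, 6, 6, 9, 12, 13, 13, 16, 17, 16, 27, 74, 123, 141, 149, 151, 149, 150, 148, 148, 151, 152, 156, 153, 152, 153, 153]
195 [155, 156, 159, 159, 153, 158, 155, 160, 161, 162, 150, 126, 69, 19, 5, 3, 3, 5, 5, 6, 8, 8, 13, 12, 12, 11, 9, 13, 21, 55, 113, 142, 147, 150, 147, 148, 154, 151, 152, 150, 150, 151, 152, 155, 154]
199 [137, 143, 159, 153, 151, 152, 155, 151, 158, 157, 140, 95, 35, 6, 3, 3, 4, 4, 6, 7, 10, 8, 12, 14, 12, 11, 11, 14, 13, 47, 105, 140, 149, 150, 148, 151, 147, 149, 149, 146, 148, 145, 145, 142, 135]
[[321.5 182.5]
 [321.5 189.2]
 [321.6 196.4]
 [321.6 200.2]]
```

```bash
python3 - <<'E'
from goal import *
for h in (.06,.04,.0): go(tcpU(h),RU)
E
```

```text
pos [ 0.4734 -0.0634  0.1123] dp mm [ 7.1  0.9 29.8] rot [ 0.0008 -0.0007  0.0003]
 pos [ 0.4734 -0.0634  0.1123] dp mm [12.1  0.9 49.2] rot [ 0.0008 -0.0007  0.0003]
 pos [ 0.4734 -0.0634  0.1123] dp mm [22.1  0.9 87.9] rot [ 0.0008 -0.0007  0.0003]
```

```bash
python3 -m jog '{"dp":[[3.5,0.5,15],[7,1,30],[9.5,1,39.5],[12,1,49],[12,1,49],[12,1,49]],"delta_rot":[[0,0,0],[0,0,0],[0,0,0],[0,0,0],[0,0,0],[0,0,0]],"gripper":[0,0,0,0,0,0]}'
```

```text
time: 15.05
position: [0.4741, -0.0654, 0.0617]
tool_rot: [0.893, 0.431, -0.113, 0.055]
ft_force: [-0.1, 0.4, -3.1]
grip_width: 0.054
grip_force: 42.4
```

No contact, so the pin has entered the bore. Continuing down.

```bash
python3 -m jog '{"dp":[[2.5,0,9.5],[5,0,19],[7,0,27],[8.5,0,33],[9,0,35],[9,0,35]],"delta_rot":[[0,0,0],[0,0,0],[0,0,0],[0,0,0],[0,0,0],[0,0,0]],"gripper":[0,0,0,0,0,0]}'
python3 - <<'E'
from goal import *
robot.camera("side");go(tcpU(0),RU)
E
```

```text
time: 15.65
position: [0.4738, -0.0656, 0.025]
tool_rot: [0.893, 0.431, -0.114, 0.055]
ft_force: [-0.0, 0.4, -3.0]
grip_width: 0.0541
grip_force: 42.4
 pos [ 0.474  -0.0656  0.0253] dp mm [ 1.7 -0.8  3.4] rot [ 0.0003  0.0001 -0.0005]
```

```bash
python3 -m jog '{"dp":[[0.6,0,2.5],[1,0,4],[1.2,0,5],[1.2,0,5]],"delta_rot":[[0,0,0],[0,0,0],[0,0,0],[0,0,0]],"gripper":[0,0,0,0]}'
```

```text
time: 16.1
position: [0.4742, -0.0656, 0.0209]
tool_rot: [0.893, 0.431, -0.113, 0.055]
ft_force: [0.1, 1.2, 1.9]
grip_width: 0.0542
grip_force: 42.9
```

```bash
python3 -m jog '{"dp":[[0.2,0,1],[0.2,0,1],[0.2,0,1],[0.2,0,1],[0.2,0,1],[-2.5,0,-10],[-7,0,-28],[-14,0,-56],[-24,0,-95],[-35,0,-140],[-35,0,-140],[-35,0,-140]],"delta_rot":[[0,0,0],[0,0,0],[0,0,0],[0,0,0],[0,0,0],[0,0,0],[0,0,0],[0,0,0],[0,0,0],[0,0,0],[0,0,0],[0,0,0]],"gripper":[0,0.7,0.7,0.7,0.7,0.7,0.7,0.7,0.7,0.7,0.7,0.7]}'
python3 - <<'E'
from goal import *
for i in range(2): w=robot.camera("wrist")
s=robot.camera("scene"); d=robot.camera("side"); print(robot.get_obs()["position"])
for n in("full_spool","empty_spool","mandrel","jar","hammer"):
  for k in("scene","side"): print(n,k,[(np.round(q["rect"]).tolist(),round(q["score"],2)) for q in robot.search_frame(n,k)])
c=cv2.resize(s[135:295,180:490],None,fx=1.25,fy=1.25,interpolation=2); e=cv2.resize(d[100:300,230:410],None,fx=2,fy=2,interpolation=2)
out=np.zeros((600,790,3),np.uint8); out[:200,:387]=c[:200,:387]; out[:400,400:760]=e; out[200:450,:400]=cv2.resize(w[:,:],(400,250)); cv2.imwrite("pics/fin.png",out[:,:,::-1])
E
```

```text
time: 17.3
position: [0.4752, -0.0647, 0.1662]
tool_rot: [0.894, 0.431, -0.112, 0.056]
ft_force: [-0.3, -0.3, -0.3]
grip_width: 0.074
grip_force: 0.0
[ 0.47337497 -0.0644411   0.16342439]
full_spool scene [([291.0, 181.0, 307.0, 200.0], 0.68)]
full_spool side [([337.0, 172.0, 356.0, 196.0], 0.71)]
empty_spool scene [([339.0, 180.0, 358.0, 198.0], 0.64), ([315.0, 164.0, 331.0, 183.0], 0.63), ([215.0, 154.0, 235.0, 177.0], 0.6)]
empty_spool side [([370.0, 211.0, 391.0, 239.0], 0.93), ([382.0, 185.0, 400.0, 208.0], 0.78), ([347.0, 298.0, 431.0, 386.0], 0.54)]
mandrel scene [([232.0, 159.0, 274.0, 241.0], 0.76), ([403.0, 214.0, 478.0, 244.0], 0.36), ([305.0, 226.0, 413.0, 284.0], 0.23)]
mandrel side [([264.0, 110.0, 295.0, 192.0], 0.88)]
jar scene [([273.0, 150.0, 285.0, 172.0], 0.65), ([283.0, 180.0, 311.0, 207.0], 0.63)]
jar side [([368.0, 144.0, 383.0, 171.0], 0.62), ([337.0, 174.0, 355.0, 201.0], 0.16)]
hammer scene [([406.0, 214.0, 477.0, 244.0], 0.74)]
hammer side [([348.0, 295.0, 427.0, 384.0], 0.58)]
```

View pics/fin.png

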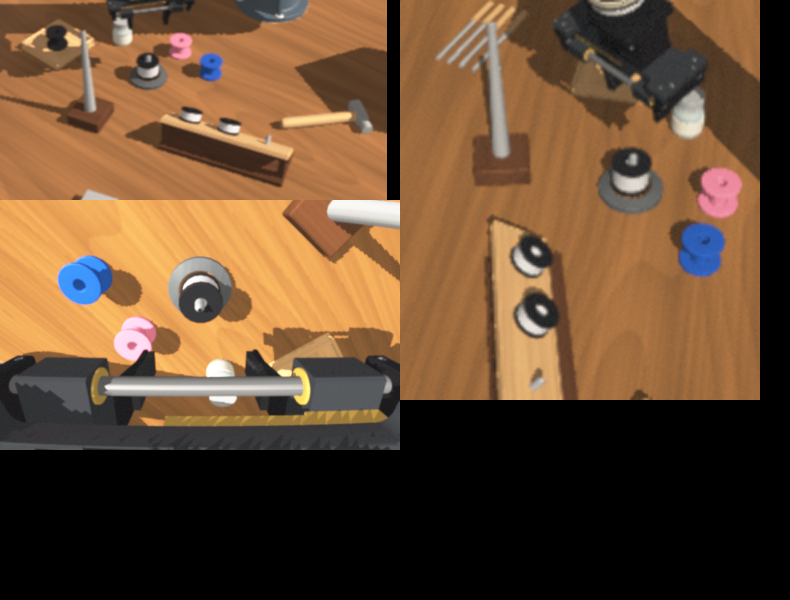

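The full spool is on the spindle, the empty one stands in the tray (scene (225,165)), and the bystanders are unmoved. Last, a numeric check of how fully it is seated, comparing the top flange now with the seated empty spool's at the start.

```bash
python3 - <<'E'
from h import *
for k,(x0,x1,y0,y1) in(("scene",(284,314,172,200)),("side",(332,362,164,192))):
    a=cv2.imread(f"pics/{k}0.png")[y0:y1,x0:x1].max(2).astype(int); b=robot.camera(k)[y0:y1,x0:x1].max(2).astype(int)
    A,B=[(cv2.GaussianBlur(v.astype(np.float32),(0,0),.7))[:17] for v in (a,b)]
    print(k,"shift now-vs-start (px)",cv2.phaseCorrelate(A,B))
    m=x1-x0; 
    for dx in (-6,6): c=m//2+dx; print(a[:24,c].tolist(),b[:24,c].tolist(),sep="\n")
E
```

```text
scene shift now-vs-start (px) ((-0.13979872637449198, 0.17919205936495608), 0.9543309273543181)
[171, 166, 162, 163, 166, 154, 107, 57, 35, 29, 32, 37, 38, 37, 37, 33, 26, 23, 21, 23, 22, 25, 31, 36]
[178, 172, 169, 169, 172, 158, 108, 57, 37, 32, 33, 39, 40, 41, 39, 38, 53, 93, 124, 133, 134, 134, 134, 123]
[93, 90, 91, 91, 88, 86, 80, 71, 54, 41, 38, 38, 39, 42, 52, 62, 65, 50, 40, 39, 38, 38, 40, 44]
[96, 94, 95, 94, 92, 92, 94, 95, 80, 58, 46, 42, 44, 53, 81, 139, 205, 234, 239, 238, 234, 225, 197, 127]
side shift now-vs-start (px) ((0.06830136840049228, -0.07903261123967553), 1.0215844101376004)
[149, 147, 146, 149, 145, 146, 146, 144, 145, 143, 101, 55, 42, 43, 39, 40, 38, 40, 39, 41, 42, 40, 45, 36]
[149, 151, 150, 149, 150, 150, 152, 151, 148, 143, 99, 54, 41, 45, 43, 41, 42, 37, 42, 43, 43, 45, 43, 77]
[154, 154, 152, 151, 152, 151, 152, 150, 148, 147, 146, 134, 98, 60, 41, 42, 39, 41, 35, 38, 39, 42, 50, 47]
[157, 158, 158, 158, 157, 157, 154, 152, 151, 155, 150, 139, 106, 66, 48, 40, 40, 45, 42, 37, 43, 54, 97, 162]
```

Its top flange is at the same place as the seated empty spool's to within 0.2 px, so it is fully down. Handing in.

```bash
python3 -c "
from rig import robot
print(robot.hand_in())"
```

```text
the job is handed in; nothing more can be done
None
```

The empty spool stands upright in the tray, the full spool is on the spindle fully down on the foot, and the low spools, mandrel, jar and hammer look unmoved in the final pictures; I handed the job in at about 18 s of the 69 s allowed.

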